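# Feed a tea cup to the labelling head round the slide track's corner

### The job

Set the tea cup without a handle upright in the ring seat of the carrier that waits at the entry of the slide track. Then, leaving the cup alone, push the carrier from behind along the track and round the bend, and click it past the spring rollers fully home against the labelling head's stop, so that it stays there. Be gentle: never push the carrier harder than 30 N, don't lift it or set the cup down hard, and leave the other crockery where it is.

Things in the scene. Friction and masses are not known exactly. Their poses are not given: they have to be found in the camera images.
- track: Fixed slide track, placed and turned anew each time: steel bed 96 mm wide, top 30 mm above the table, a guide rail along each edge. Origin: on the table at the bend's centre of curvature, z up. Centreline: entry straight at x = 130 mm, y = -200 to 0, run towards +y; quarter circle of radius 130 mm about the origin, turning left; exit straight at y = 130 mm, x = 0 to -215 mm, run towards -x.
- bend_start (a point): Point on the track's centreline, on the bed (30 mm above the table), where the straight entry ends and the bend begins; axes as the track's. The guide rails are steel rods of 8 mm, axis 5 mm above the bed, inner faces 72 mm apart; their clamp posts, up to 40 mm above the table, stand 50 mm either side of the centreline. The entry end is open.
- bend_end (a point): Point on the centreline, on the bed, where the bend ends and the straight exit begins; axes as the track's. Beyond it the labelling head's saddle is clamped over the exit at a place that differs and is not measured: the carrier when fully home has its centre between 55 and 110 mm past this point, so the end must be felt. The saddle's bars stand up to 75 mm above the table beside the rails.
- exit_end (a point): Far end of the exit on the centreline, on the bed, under the labelling head (grey box, label reel on top, 0.27 m high). Its saddle has a rigid rubber-faced stop with a switch pin, and 87 mm before it a sprung white roller each side, 5 mm into the carrier's way. To enter between them takes 10 to 15 N, then 5 to 8 N; once its rear round has passed they draw the carrier home and hold it.
- carrier: White plastic carrier, loose between the rails of the entry: slab 104 x 66 x 18 mm, both ends fully rounded (radius 33 mm), 0.35 kg, slides easily (friction about 0.3). On top in the middle a ring, inside diameter 52, outside 64, 5 mm high, is the cup's seat; its floor is 18 mm above the underside. Origin: centre of the underside; x along its length (the -x end is behind), z up.
- cup: Cream tea cup without handle, open at the top: 60 mm outside diameter with nearly upright sides from 12 mm height up, 46 mm high, wall 4 mm, foot 42 mm across, 0.15 kg. It stands on the table inside the corner of the track. Origin: centre of the foot's underside, z up.
- switch (a joint): The labelling head's switch pin, in metres: 0 when free (10 mm out of the stop pad), 0.010 when pushed in flush with the pad, which is when the carrier is fully home. Its spring pushes back with 1 to 2 N.
- mug: Cream mug with a handle, 76 mm diameter, 85 mm high, outside the track beside the entry; leave it alone. Origin: centre of its underside.
- sauce_bowl: Small white sauce bowl, 100 mm diameter, 26 mm high, standing inside the corner; leave it alone. Origin: centre of its underside.
- jug: Cream milk jug with a handle, 76 mm diameter, 90 mm high, outside the bend; leave it alone. Origin: centre of its underside.

How it is judged:
By the outcome, as a careful person would: the job done as asked, in the order asked, and still so for the second after the job is handed in, with the robot touching nothing.
It also fails if it takes over 67 s, if anything falls off the work surface, if the arm or the gripper's body presses on something with over 40 N, if the wrist force passes 120 N, or if a joint passes its speed limit or range.

### The arm

A 6-joint arm with a two-finger parallel gripper is mounted at the origin on the work surface. World frame = base frame: x ahead of the robot, y to its left, z up, the work surface at z = 0. Lengths are in m, angles in degrees, forces in N, time in s.
With the tool pointing down it reaches from about 0.4 to 0.825 m from the base axis. Payload 7 kg.
Tool frame: the origin (TCP) lies midway between the tips of the shut fingers; the grasp point (between the pads) lies 19 mm behind it; z points along the fingers, y is the direction in which the jaws open and shut (so a half turn about z gives the same grasp; the last joint's range is limited). The gripper opens to 88 mm and grips with 3 to 60 N. Pads are 19 mm wide; open, the fingers measure 130 mm over their backs; the gripper's body (78 mm by 193 mm) begins 47 mm behind the grasp point.
Start: joints at [83.715, 20.546, 0.682, 0, -70.136, -16.507], TCP at [0.261, 0.622, 0.227] pointing down, gripper open.
Joint ranges: [-176.03, 176.03], [-82.01, 121.73], [-58.28, 71.71], [-173.87, 95.51], [-174.79, -0.11], [-173.66, 173.66]. Speed limits (degrees/s): [136.94, 136.94, 172.46, 180, 180, 180].

### API

Orientations are given as a 3x3 rotation matrix whose columns are the frame's x, y, z axes.
In Python, from rig import robot gives the robot as it stands. Calls block until the motion is done:
- robot.goto(position, orientation): joint-space move of the TCP to a pose.
- robot.servo_line(position, ori=None, speed=0.15): straight line of the TCP; ori=None keeps the orientation; speed is the mean speed in m/s.
- robot.movej(angles): joint-space move.
- robot.move_gripper(opening): opening from 0.0 (shut) to 1.0 (fully open); the grip force is fixed at half the most; returns when the fingers have stopped.
- robot.dwell(seconds).
- robot.ik(position, orientation): joint angles nearest the present ones, or None.
- robot.grab_frame(name): name is "scene" or "top" or "wrist"; returns (picture, depth): 480x640x3 uint8, red, green, blue; 480x640 float32, m along the optical axis (not along the pixel's ray), 0 where there is no reading.
- robot.camera_info(name): a dict with "vfov" (degrees; the focal length in pixels is half the picture's height over the tangent of half this angle, whatever the lens; pixels are square), "cx", "cy" (the principal point, pixels), "view" (4x4, takes a point from world to camera coordinates); the wrist camera has in their place "T_tool_cam" (4x4, takes a point from camera to tool coordinates, whose origin is the TCP and whose axes are the flange's). Camera axes: x right, y down, z forward; pixel columns grow to the right and rows downward; lengths in m; the calibration is good to about 2 mm. A picture is of the moment at which its call begins: read the wrist's pose just before it. camera_info takes no time and is no camera call.
A pose or a line that the arm cannot do raises robot.Unreachable and nothing moves.
- robot.job_done(): hands the job in, once; it reports no verdict.
Readings, each from a call of its own:
- robot.read_t(): time.
- robot.read_qpos(): joint angles.
- robot.read_qvel(): joint speeds.
- robot.read_effort(): joint torques, N m.
- robot.read_position(): TCP position.
- robot.read_tcp_rot(): TCP orientation.
- robot.read_force(): force on the tool from outside, world axes, zero at the start.
- robot.read_ft_torque(): the same for the moment, N m.
- robot.read_grip_width(): opening from 0.0 (shut) to 1.0 (fully open).
Only numpy, scipy, OpenCV 4.12 (cv2) and the standard library are available. Lean on these libraries where they do the work, as an engineer would, in place of code of your own. Each camera call takes 0.05 s, during which the arm holds its last target.

## Working session

There is one attempt and no reset: what is moved stays moved. The work goes in short steps, each a Python script; the robot and the scene stay as the last script left them, time stands still between calls to the robot, and variables do not carry over. Pictures are saved under pics/ and viewed, and the job is handed in when it is done.

```bash
ls; mkdir -p pics
python3 - <<'E'
from rig import robot
import cv2,numpy as np
print(robot.read_t(),robot.read_tcp_rot(),robot.read_force())
for n in ["scene","top","wrist"]:
    im,d=robot.grab_frame(n); cv2.imwrite(f"pics/{n}0.png",im[:,:,::-1]); np.savez(f"pics/{n}0.npz",im=im,d=d)
    print(n,robot.camera_info(n),(d>0).mean())
E
```

```text
pics
0.0 [[ 9.21870944e-01 -3.87496679e-01 -5.34620489e-04]
 [-3.87497030e-01 -9.21869597e-01 -1.58046724e-03]
 [ 1.19575433e-04  1.66415068e-03 -9.99998608e-01]] [-0.06853599  0.0521128   0.19044865]
scene {'vfov': 53.24578678731565, 'cx': 322.7381512427652, 'cy': 241.7843482682742, 'view': array([[-0.81410794,  0.58069668,  0.00443043,  0.4758515 ],
       [ 0.31863098,  0.4530571 , -0.83259448, -0.15473299],
       [-0.48549209, -0.6764101 , -0.55386533,  1.25624075],
       [ 0.        ,  0.        ,  0.        ,  1.        ]])} 0.9958333333333333
top {'vfov': 47.43022210698659, 'cx': 317.93979313527893, 'cy': 240.5871907966787, 'view': array([[-3.97186436e-03, -9.99812140e-01,  1.89712542e-02,
        -1.36974667e-02],
       [-9.81166879e-01,  2.32582886e-04, -1.93161851e-01,
         5.79162177e-01],
       [ 1.93121151e-01, -1.93811789e-02, -9.80983481e-01,
         8.57238792e-01],
       [ 0.00000000e+00,  0.00000000e+00,  0.00000000e+00,
         1.00000000e+00]])} 0.99611328125
wrist {'vfov': 66.36821899866787, 'cx': 325.4497851395437, 'cy': 233.16877372581854, 'T_tool_cam': array([[ 3.51836816e-04, -9.55943418e-01, -2.93550777e-01,
         7.83588005e-02],
       [ 9.99999775e-01,  5.03964411e-04, -4.42597109e-04,
         9.18502902e-04],
       [ 5.71036937e-04, -2.93550555e-01,  9.55943380e-01,
        -1.57968196e-01],
       [ 0.00000000e+00,  0.00000000e+00,  0.00000000e+00,
         1.00000000e+00]])} 0.995869140625
```

View pics/scene0.png

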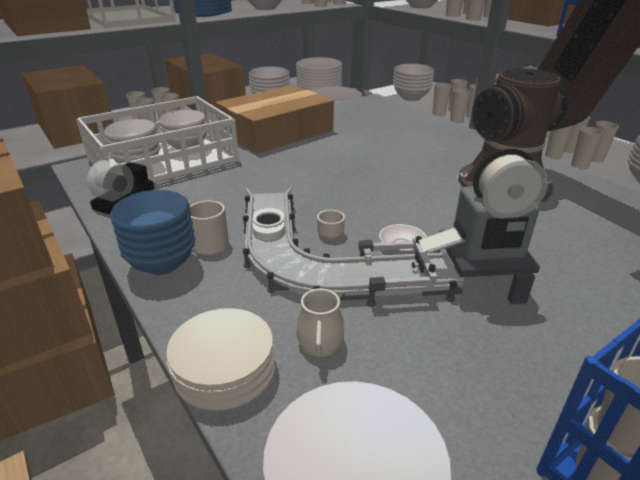

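View pics/top0.png

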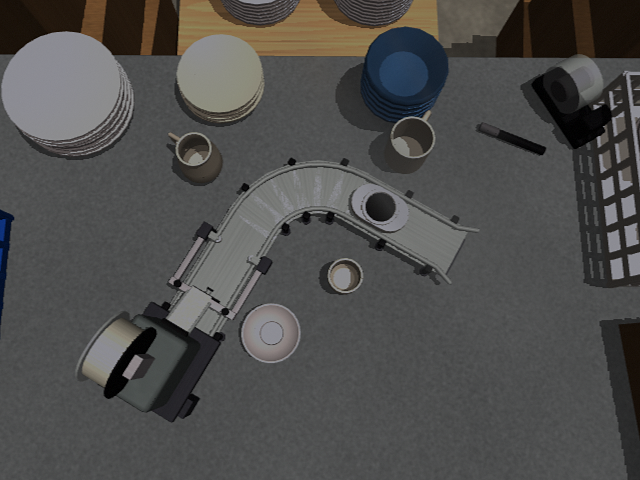

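View pics/wrist0.png

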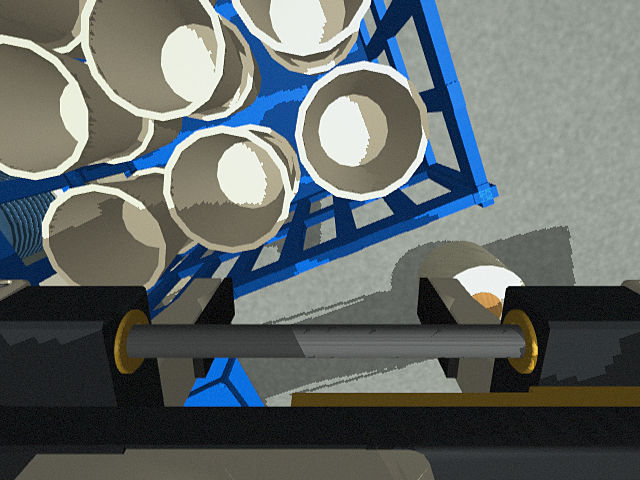

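The top view shows the track entry at lower right, about (460,250), with the carrier at (380,206) and the bend at the top. The exit runs down-left to the head at (150,360). The cup is at (345,275), the sauce bowl at (270,333), the mug at (411,140) and the jug at (198,158). Next I'll measure them.

```bash
cat > h.py <<'E'
import numpy as np,cv2
from rig import robot
def K(n):
    c=robot.camera_info(n); f=240/np.tan(np.radians(c["vfov"]/2)); return c,f
def cloud(n,d,V=None):
    c,f=K(n); V=c["view"] if V is None else V
    v,u=np.mgrid[0:480,0:640]
    P=np.stack([(u-c["cx"])/f*d,(v-c["cy"])/f*d,d],-1)
    return (P-V[:3,3])@V[:3,:3]
def ray(n,uv,z,V=None):
    c,f=K(n); V=c["view"] if V is None else V
    uv=np.atleast_2d(uv).astype(float)
    D=np.c_[(uv[:,0]-c["cx"])/f,(uv[:,1]-c["cy"])/f,np.ones(len(uv))]@V[:3,:3]
    C=-V[:3,:3].T@V[:3,3]
    return (C+D*((z-C[2])/D[:,2])[:,None])[:,:2]
def circ(P):
    P=np.asarray(P); 
    from scipy.optimize import least_squares
    s=least_squares(lambda q:np.hypot(P[:,0]-q[0],P[:,1]-q[1])-q[2],[*P.mean(0),.03],loss='soft_l1',f_scale=.002).x
    return s
E
python3 - <<'E'
from h import *
z=np.load("pics/top0.npz"); im,d=z["im"],z["d"]
P=cloud("top",d); H=P[...,2]
for n,(u,v) in dict(table=(400,350),bed=(230,250),bed2=(430,235),slab=(356,195),ringin=(380,206),cupin=(345,277),bowl=(270,333),pad=(190,310),rail=(320,163)).items():
    print(n,P[v,u].round(4), "sd",H[v-2:v+3,u-2:u+3].std().round(4))
m=np.clip((H+.01)/.1*255,0,255).astype(np.uint8)
out=cv2.applyColorMap(m,cv2.COLORMAP_JET)[100:420,60:500]
cv2.imwrite("pics/h0.png",cv2.resize(out,None,fx=1.8,fy=1.8,interpolation=cv2.INTER_NEAREST))
cv2.imwrite("pics/top0z.png",cv2.resize(im[140:400,150:500,::-1],None,fx=2.2,fy=2.2,interpolation=cv2.INTER_CUBIC))
E
```

```text
table [ 3.989e-01 -1.561e-01 -2.000e-04] sd 0.0016
bed [0.5677 0.1349 0.0318] sd 0.1809
bed2 [ 0.5947 -0.2102  0.0277] sd 0.0015
slab [ 0.6599 -0.0806  0.0509] sd 0.0021
ringin [ 0.6411 -0.1217  0.0484] sd 0.0014
cupin [ 0.5243 -0.063   0.0055] sd 0.0013
bowl [0.4283 0.0666 0.0062] sd 0.0015
pad [0.4613 0.1844 0.0989] sd 0.0014
rail [ 0.7209 -0.0194  0.0402] sd 0.0035
```

View pics/h0.png

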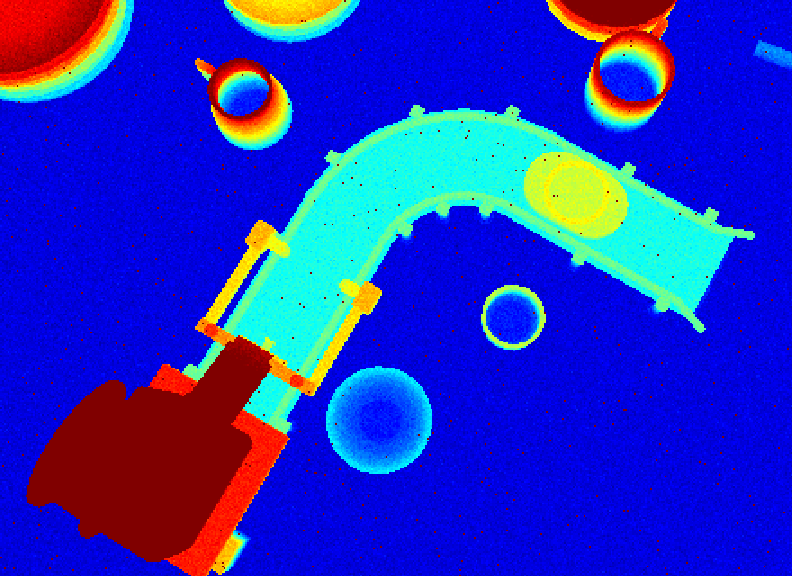

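View pics/top0z.png

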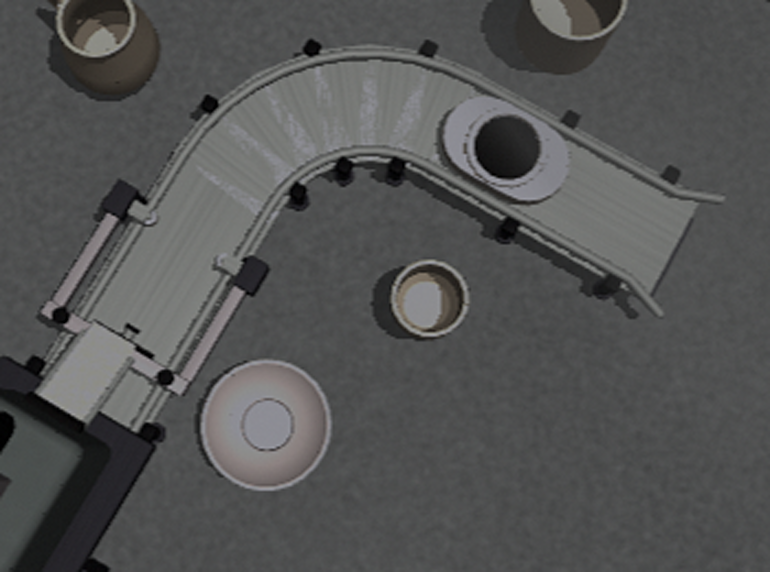

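```bash
cat > fit.py <<'E'
from h import *
from scipy.optimize import least_squares
z=np.load("pics/top0.npz"); im,d=z["im"],z["d"]
H=cv2.medianBlur(cloud("top",d)[...,2].astype(np.float32),3)
v,u=np.mgrid[0:480,0:640]
box=(u>205)&(u<475)&(v>150)&(v<330)
m=box&(H>.0355)&(H<.0425)
uv=np.c_[u[m],v[m]]; P=ray("top",uv,.039)
def prof(q,P):
    c,s=np.cos(q[2]),np.sin(q[2]); 
    L=(P-q[:2])@np.array([[c,-s],[s,c]])
    r=np.hypot(L[:,0],L[:,1])
    off=np.where(L[:,1]<0,L[:,0]-.13,np.where(L[:,0]<0,L[:,1]-.13,r-.13))
    return L,off
g=ray("top",[[300,285]],.03)[0]
q=np.array([*g,np.radians(-27)])
for it in range(4):
    L,off=prof(q,P); k=(np.abs(np.abs(off)-.04)<(.02,.012,.006,.005)[it])&(L[:,1]>-.19)&(L[:,0]>-.03)
    q=least_squares(lambda q:np.abs(prof(q,P[k])[1])-.04,q,loss='soft_l1',f_scale=.002).x
    print(k.sum(),q[:2].round(4),np.degrees(q[2]).round(2),np.std(np.abs(prof(q,P[k])[1])-.04).round(4))
for s in (1,-1):
    o=prof(q,P[k])[1]; print(s,np.mean(o[o*s>0]))
c,s=np.cos(q[2]),np.sin(q[2]); R=np.array([[c,-s],[s,c]]); np.savez("track.npz",o=q[:2],R=R)
w=lambda x,y:(q[:2]+R@[x,y]).round(4)
print("bend_start",w(.13,0),"bend_end",w(0,.13),"exit_end",w(-.215,.13),"entry",w(.13,-.2))
# carrier: slab top z .048, ring .053
Hn=H
m=(Hn>.044)&(Hn<.058)&(u>340)&(u<415)&(v>175)&(v<240); m=cv2.morphologyEx(m.astype(np.uint8),cv2.MORPH_OPEN,np.ones((3,3)))
cn=max(cv2.findContours(m,0,1)[0],key=cv2.contourArea)[:,0]
pc=ray("top",cn,.048); r=cv2.minAreaRect((pc*1000).astype(np.float32)); print("carrier rect",r)
L,_=prof(q,np.array([r[0]])/1000); print("carrier in track",L)
# cup
m=(Hn>.036)&(Hn<.055)&(np.hypot(u-345,v-275)<26)
cn=max(cv2.findContours(m.astype(np.uint8),0,1)[0],key=cv2.contourArea)[:,0]
cc=circ(ray("top",cn,.046)); print("cup",cc, prof(q,cc[None,:2])[0])
m=(Hn>.016)&(Hn<.035)&(np.hypot(u-270,v-333)<38)
cn=max(cv2.findContours(m.astype(np.uint8),0,1)[0],key=cv2.contourArea)[:,0]
cc=circ(ray("top",cn,.026)); print("bowl",cc, prof(q,cc[None,:2])[0])
# dark ring interior
g=im.mean(2); m=(g<75)&(np.hypot(u-380,v-206)<26); print('dark',m.sum())
E
python3 fit.py
```

```text
644 [ 0.5423 -0.0095] -29.63 0.0089
2258 [ 0.5495 -0.0143] -30.16 0.0036
2113 [ 0.5501 -0.0146] -30.2 0.0024
2070 [ 0.5501 -0.0146] -30.18 0.0023
1 0.039979639757072395
-1 -0.04000328912443006
bend_start [ 0.6625 -0.08  ] bend_end [0.6155 0.0978] exit_end [0.4296 0.2058] entry [ 0.562  -0.2529]
carrier rect ((639.3133544921875, -120.5924072265625), (102.58818817138672, 66.92111206054688), 59.7512321472168)
carrier in track [[ 0.13038393 -0.04677751]]
cup [ 0.52218605 -0.05918766  0.02912196] [[-0.00173649 -0.05256916]]
bowl [0.4286574  0.06515295 0.04847224] [[-0.14509151  0.00790838]]
dark 798
```

```bash
cat >> h.py <<'E'
try:
    T=np.load("track.npz"); O,RT=T["o"],T["R"]
except Exception: pass
def t2w(x,y): return O+RT@np.array([x,y])
def w2t(P): return (np.asarray(P)-O)@RT
def tooldown(yt,back):
    """tool z down; tool x along world 2D unit 'back'"""
    x=np.array([*back,0.]); x/=np.linalg.norm(x); z=np.array([0,0,-1.]); return np.c_[x,np.cross(z,x),z]
E
python3 - <<'E'
from h import *
z=np.load("pics/top0.npz"); d=z["d"]
P=cloud("top",d); H=P[...,2]; ok=d>0
L=w2t(P[...,:2])
for lo,hi in [(.08,.1),(.1,.13),(.13,.3)]:
    m=ok&(H>lo)&(H<hi)&(L[...,0]<.0)&(L[...,0]>-.4)&(np.abs(L[...,1]-.13)<.2)
    x=L[m]; print(lo,hi,m.sum(),np.percentile(x[:,0],[1,50,99]).round(3),np.percentile(x[:,1],[1,50,99]).round(3))
# finer: max x per lateral bin for tall stuff
for lo in (.05,.085,.12,.2):
  for y in np.arange(.05,.22,.02):
    m=ok&(H>lo)&(np.abs(L[...,1]-y)<.01)&(L[...,0]<.03)&(L[...,0]>-.4)
    if m.sum()>5: print(lo,y.round(2),np.percentile(L[m][:,0],98).round(3),end='; ')
  print()
v,u=np.mgrid[0:480,0:640]
for n,(a,b) in dict(jug=(195,150),mug=(411,135)).items():
    m=ok&(H>.07)&(H<.105)&(np.hypot(u-a,v-b)<30); x=L[m]; print(n,x.mean(0),x.min(0),x.max(0),np.percentile(H[m],97))
# body overlap & IK
from scipy.spatial.transform import Rotation
def tang(s):
    if s<0: return np.array([.13,s]),0.
    a=min(s/.13,np.pi/2)
    if s<.13*np.pi/2: return .13*np.array([np.cos(a),np.sin(a)]),a
    return np.array([-(s-.13*np.pi/2),.13]),np.pi/2
for s in (-.066,0,.05,.1,.15,.2,.25,.295):
    p,a=tang(s); t=np.array([-np.sin(a),np.cos(a)]); pos=p-t*.0425
    q=robot.ik([*t2w(*pos),.0395],tooldown(0,RT@(-t))); q2=robot.ik([*t2w(*pos),.0395],tooldown(0,RT@(t)))
    print(s,None if q is None else np.round(q,0),None if q2 is None else np.round(q2,0))
for p in [(-.002,-.053),(.13,-.047)]:
  for sg in (1,-1):
    q=robot.ik([*t2w(*p),.05],tooldown(0,RT@np.array([sg,0.]))); print(p,sg,None if q is None else np.round(q,0))
E
```

```text
0.08 0.1 901 [-0.309 -0.169 -0.144] [0.086 0.126 0.152]
0.1 0.13 874 [-0.313 -0.207 -0.182] [0.086 0.119 0.159]
0.13 0.3 7533 [-0.318 -0.261 -0.212] [0.086 0.131 0.177]
0.05 0.05 -0.298; 0.05 0.07 -0.048; 0.05 0.09 -0.058; 0.05 0.11 -0.147; 0.05 0.13 -0.149; 0.05 0.15 -0.149; 0.05 0.17 -0.056; 0.05 0.19 -0.045; 
0.085 0.09 -0.213; 0.085 0.11 -0.155; 0.085 0.13 -0.152; 0.085 0.15 -0.153; 0.085 0.17 -0.214; 
0.12 0.09 -0.213; 0.12 0.11 -0.212; 0.12 0.13 -0.212; 0.12 0.15 -0.212; 0.12 0.17 -0.215; 
0.2 0.11 -0.252; 0.2 0.13 -0.219; 0.2 0.15 -0.225; 0.2 0.17 -0.219; 
jug [0.05014295 0.27103352] [0.01994635 0.23885564] [0.07998397 0.31796181] 0.09175112206630524
mug [ 0.26688207 -0.02830202] [ 0.21608386 -0.07413713] [0.3173575  0.01780923] 0.09355473102421691
-0.066 [  2.  26. -17.   0. -46. -32.] [  2.  26. -17.   0. -46. 148.]
0 [  7.  28. -15.   0. -48. -37.] [  7.  28. -15.   0. -48. 143.]
0.05 [ 10.  30. -11.   0. -49. -18.] [ 10.  30. -11.   0. -49. 162.]
0.1 [ 14.  31. -10.   0. -50.  -0.] None
0.15 [ 19.  30. -11.   0. -49.  17.] [  19.   30.  -11.    0.  -49. -163.]
0.2 [ 23.  28. -14.   0. -48.  35.] [  23.   28.  -14.    0.  -48. -145.]
0.25 [ 27.  25. -19.   0. -46.  33.] [  27.   25.  -19.    0.  -46. -147.]
0.295 [ 31.  23. -23.   0. -44.  29.] [  31.   23.  -23.    0.  -44. -151.]
(-0.002, -0.053) 1 [ 15.  17. -31.   0. -42.  45.]
(-0.002, -0.053) -1 [  15.   17.  -31.   -0.  -42. -135.]
(0.13, -0.047) 1 [  6.  27. -14.   0. -49.  53.]
(0.13, -0.047) -1 [   6.   27.  -14.    0.  -49. -127.]
```

The track fits well, with rails at ±40.0 mm. The carrier centre is at track (130,-47) mm and the cup at (-2,-53) mm. Next I pick up the cup.

Run:
```python
from h import *
p=robot.read_position(); R0=robot.read_tcp_rot()
robot.servo_line([p[0],p[1],.36],speed=.3)
R=tooldown(0,RT@np.array([1.,0])); c=[.5222,-.0592]
robot.goto([*c,.36],R); print(robot.read_t())
robot.servo_line([*c,.22],speed=.3)
Rt=robot.read_tcp_rot();pp=robot.read_position()
im,d=robot.grab_frame("wrist"); cv2.imwrite("pics/w1.png",im[:,:,::-1]); np.savez("pics/w1.npz",im=im,d=d,R=Rt,p=pp)
print(robot.read_t(),pp)
```

```text
3.325
3.9917 [ 0.52316833 -0.05902678  0.22117916]
```

View pics/w1.png

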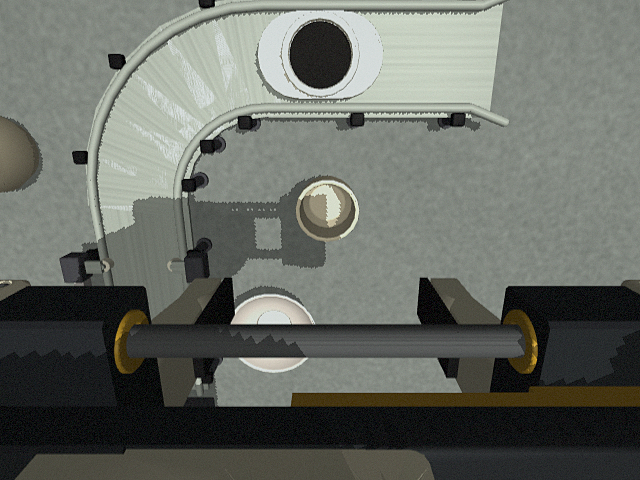

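The wrist view has the cup rim at (328,210) and the carrier ring at (320,55). I'll cross-check both positions from this view.

```bash
cat >> h.py <<'E'
def wview(R,p):
    c=robot.camera_info("wrist"); M=np.eye(4); M[:3,:3]=R; M[:3,3]=p
    return np.linalg.inv(M@c["T_tool_cam"])
E
python3 - <<'E'
from h import *
z=np.load("pics/w1.npz"); im,d=z["im"],z["d"]; V=wview(z["R"],z["p"])
P=cloud("wrist",d,V); H=cv2.medianBlur(P[...,2].astype(np.float32),3)
v,u=np.mgrid[0:480,0:640]
m=(H>.036)&(H<.056)&(np.hypot(u-328,v-210)<40)
cn=max(cv2.findContours(m.astype(np.uint8),0,1)[0],key=cv2.contourArea)[:,0]
c=circ(ray("wrist",cn,.046,V)); print("cup",c,w2t(c[:2]))
m=(H>.044)&(H<.058)&(u>245)&(u<400)&(v<110); m=cv2.morphologyEx(m.astype(np.uint8),cv2.MORPH_OPEN,np.ones((3,3)))
cn=max(cv2.findContours(m,0,1)[0],key=cv2.contourArea)[:,0]
r=cv2.minAreaRect((ray("wrist",cn,.048,V)*1000).astype(np.float32)); print(r,w2t(np.array(r[0])/1000))
m=((im.mean(2)<60)&(np.hypot(u-320,v-54)<36)).astype(np.uint8)
cn=max(cv2.findContours(m,0,1)[0],key=cv2.contourArea)[:,0]; c=circ(ray("wrist",cn,.049,V)); print("ring hole",c,w2t(c[:2]))
E
```

```text
cup [ 0.52045884 -0.06015606  0.02936673] [-0.00274286 -0.05427451]
((636.9396362304688, -120.90110778808594), (102.351806640625, 65.12423706054688), 59.89982986450195) [ 0.12848706 -0.04823755]
ring hole [ 0.63721429 -0.12108804  0.02463859] [ 0.12881846 -0.0482611 ]
```

Run:
```python
from h import *
c=[.5213,-.0597]
robot.servo_line([*c,.05],speed=.2); robot.servo_line([*c,.015],speed=.06)
robot.dwell(.1); print(robot.read_position(),robot.read_force())
robot.move_gripper(0.0); print(robot.read_grip_width(),robot.read_force(),robot.read_position(),robot.read_t())
robot.servo_line([*c,.11],speed=.1)
robot.dwell(.2);print(robot.read_grip_width(),robot.read_force(),robot.read_position(),robot.read_t())
tx=t2w(.1295,-.0475)
robot.servo_line([*tx,.11],speed=.12); robot.dwell(.3)
Rt=robot.read_tcp_rot();pp=robot.read_position(); print(pp,tx,robot.read_t(),robot.read_force())
for n in("wrist","top","scene"):
  im,d=robot.grab_frame(n); cv2.imwrite(f"pics/{n}2.png",im[:,:,::-1]); np.savez(f"pics/{n}2.npz",im=im,d=d,R=Rt,p=pp)
a=cv2.imread("pics/scene2.png")[140:320,200:440]; cv2.imwrite("pics/scene2z.png",cv2.resize(a,None,fx=3.2,fy=3.2))
```

```text
[ 0.52160055 -0.05963696  0.01525709] [-0.30324717 -0.33238314  0.89415507]
0.6626671248873861 [0.45657878 0.12352245 2.01453788] [ 0.52138371 -0.05966764  0.01511551] 6.425
0.6593480159911774 [-0.74143812  0.16537271 -1.3782087 ] [ 0.52097062 -0.05979062  0.1093905 ] 7.725
[ 0.6380992  -0.12052287  0.110308  ] [ 0.63818604 -0.12077267] 9.275 [-0.50515595  0.3800476  -2.70919678]
```

View pics/scene2z.png

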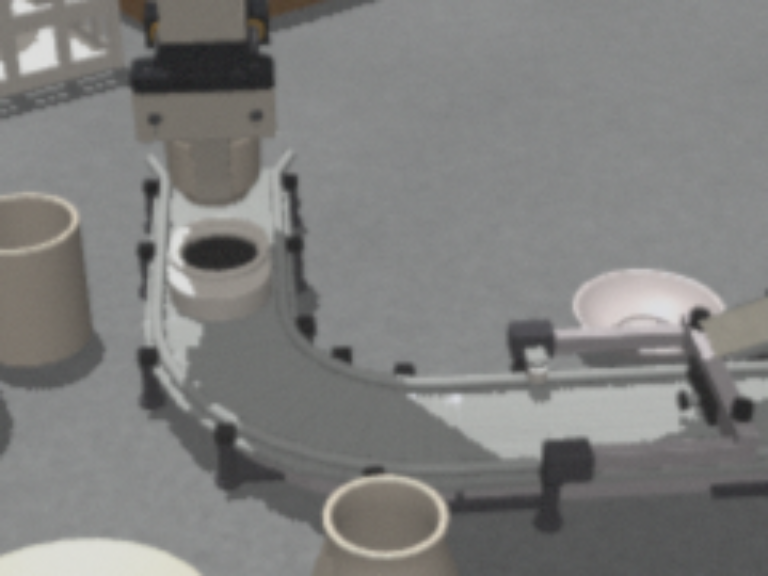

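View pics/wrist2.png

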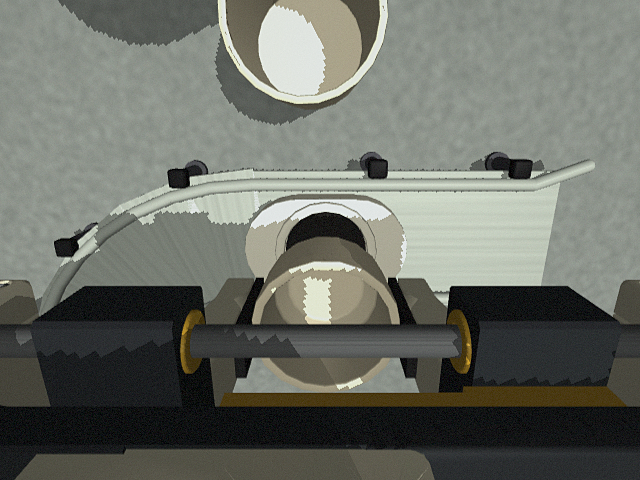

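The cup is held upright at about (328,320) in the wrist view, above the seat hole at (326,235). I'll check the cup's offset against the tool and where the carrier lies.

Run:
```python
from h import *
z=np.load("pics/wrist2.npz"); im,d=z["im"],z["d"]; V=wview(z["R"],z["p"]); p=z["p"]
P=cloud("wrist",d,V); H=cv2.medianBlur(P[...,2].astype(np.float32),3)
v,u=np.mgrid[0:480,0:640]
zr=p[2]-.015+.046
m=(H>.10)&(H<zr+.012)&(u>255)&(u<400)&(v<318)&(v>240)
print(m.sum(),H[275,320],H[268,320],zr)
# topmost pixel per column of the cup mask = far outer edge of the rim
pts=[(c,np.nonzero(m[:,c])[0].min()) for c in range(262,395,2) if m[:,c].sum()>3]
A=ray("wrist",pts,zr,V)
from scipy.optimize import least_squares
s=least_squares(lambda q:np.hypot(A[:,0]-q[0],A[:,1]-q[1])-.0298,p[:2],loss='soft_l1',f_scale=.001).x
print("cup held trk",w2t(s),"tcp trk",w2t(p[:2]),"n",len(pts))
m=((H>.043)&(H<.058)&(u>235)&(u<415)&(v<300)&(v>180)).astype(np.uint8)
m=cv2.morphologyEx(m,cv2.MORPH_OPEN,np.ones((3,3)))
cn=max(cv2.findContours(m,0,1)[0],key=cv2.contourArea)[:,0]; L=w2t(ray("wrist",cn,.048,V))
print("slab y ext",L[:,1].min(),L[:,1].max(),"mean",(L[:,1].min()+L[:,1].max())/2,"x max (centre+33)",L[:,0].max())
```

```text
7692 0.100120485 0.14104275 0.1413080011745213
cup held trk [ 0.13603876 -0.04830608] tcp trk [ 0.12929936 -0.04732771] n 67
slab y ext -0.09945211351317684 0.0030419667388603554 mean -0.048205073387158244 x max (centre+33) 0.1626004302226524
```

Run:
```python
from h import *
z=np.load("pics/wrist2.npz"); im,d=z["im"],z["d"]; V=wview(z["R"],z["p"]); p=z["p"]
P=cloud("wrist",d,V); H=P[...,2]
for c in (290,328,360):
    print(c,[(r,round(float(H[r,c]),3),*w2t(P[r,c,:2]).round(3)) for r in range(238,284,4)])
im=im[180:400,200:440,::-1]; cv2.imwrite("pics/w2z.png",cv2.resize(im,None,fx=2.5,fy=2.5))
# top camera: cup rim
z=np.load("pics/top2.npz"); P=cloud("top",z["d"]); cv2.imwrite("pics/t2z.png",cv2.resize(z["im"][150:300,300:460,::-1],None,fx=4,fy=4))
```

```text
290 [(238, 0.048, np.float64(0.137), np.float64(-0.026)), (242, 0.048, np.float64(0.134), np.float64(-0.026)), (246, 0.048, np.float64(0.132), np.float64(-0.026)), (250, 0.112, np.float64(0.152), np.float64(-0.032)), (254, 0.119, np.float64(0.153), np.float64(-0.033)), (258, 0.128, np.float64(0.154), np.float64(-0.034)), (262, 0.133, np.float64(0.154), np.float64(-0.034)), (266, 0.138, np.float64(0.155), np.float64(-0.035)), (270, 0.141, np.float64(0.154), np.float64(-0.035)), (274, 0.14, np.float64(0.152), np.float64(-0.035)), (278, 0.141, np.float64(0.151), np.float64(-0.035)), (282, 0.101, np.float64(0.131), np.float64(-0.031))]
328 [(238, 0.109, np.float64(0.157), np.float64(-0.049)), (242, 0.116, np.float64(0.157), np.float64(-0.049)), (246, 0.121, np.float64(0.157), np.float64(-0.049)), (250, 0.127, np.float64(0.157), np.float64(-0.049)), (254, 0.133, np.float64(0.158), np.float64(-0.049)), (258, 0.137, np.float64(0.158), np.float64(-0.049)), (262, 0.14, np.float64(0.157), np.float64(-0.049)), (266, 0.141, np.float64(0.156), np.float64(-0.049)), (270, 0.14, np.float64(0.154), np.float64(-0.049)), (274, 0.1, np.float64(0.135), np.float64(-0.05)), (278, 0.099, np.float64(0.132), np.float64(-0.05)), (282, 0.1, np.float64(0.13), np.float64(-0.05))]
360 [(238, 0.048, np.float64(0.137), np.float64(-0.07)), (242, 0.048, np.float64(0.134), np.float64(-0.07)), (246, 0.048, np.float64(0.132), np.float64(-0.07)), (250, 0.114, np.float64(0.153), np.float64(-0.064)), (254, 0.122, np.float64(0.154), np.float64(-0.063)), (258, 0.128, np.float64(0.154), np.float64(-0.062)), (262, 0.133, np.float64(0.154), np.float64(-0.062)), (266, 0.138, np.float64(0.155), np.float64(-0.061)), (270, 0.14, np.float64(0.154), np.float64(-0.061)), (274, 0.141, np.float64(0.153), np.float64(-0.061)), (278, 0.101, np.float64(0.133), np.float64(-0.065)), (282, 0.1, np.float64(0.131), np.float64(-0.066))]
```

View pics/w2z.png

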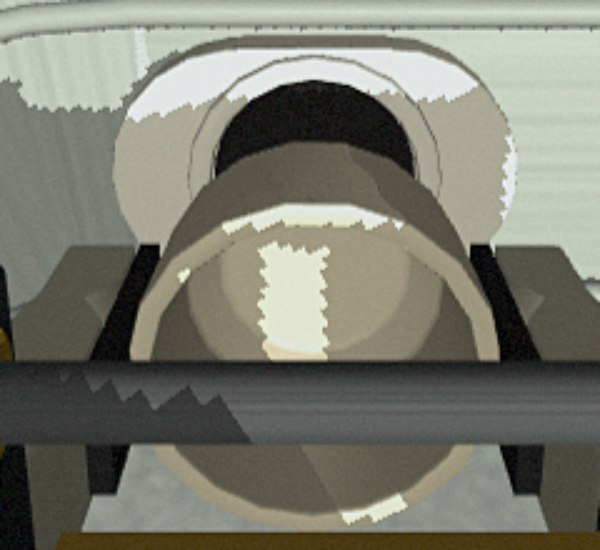

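The cup sits about 1.8 mm towards -x of the tool. I'll correct for that and set it down by feel.

Run:
```python
from h import *
tx=t2w(.1308,-.048)
robot.servo_line([*tx,.075],speed=.08); robot.servo_line([*tx,.067],speed=.03); robot.dwell(.2)
f0=np.mean([robot.read_force()[2] for _ in range(5)]); print("f0",f0,robot.read_t(),robot.read_position())
z=.067
while z>.0605:
    z-=.0005; robot.servo_line([*tx,z],speed=.01); f=robot.read_force(); 
    print(round(z,4),f.round(2),robot.read_position()[2].round(4))
    if f[2]-f0>1.2: break
print(robot.read_t(),robot.read_position())
```

```text
f0 -1.9490868362238971 10.6333 [ 0.63919463 -0.12186189  0.06719426]
0.0665 [ 0.26  0.75 -1.91] 0.0665
0.066 [-0.27 -0.32 -1.17] 0.0659
0.0655 [-0.06  0.26 -2.34] 0.0654
0.065 [-0.15  0.85 -2.3 ] 0.065
0.0645 [ 0.48  0.96 -2.58] 0.0644
0.064 [-0.04  0.33 -2.11] 0.064
0.0635 [ 0.48  0.29 -1.73] 0.0635
0.063 [-0.45  0.25  0.75] 0.0632
12.6333 [ 0.63919539 -0.12190027  0.06316664]
```

Contact came at TCP z = 0.063, which matches the seat floor. Release the cup and rise.

Run:
```python
from h import *
robot.dwell(.1); print(robot.read_force())
robot.move_gripper(0.95); print(robot.read_force(),robot.read_grip_width())
p=robot.read_position()
robot.servo_line([p[0],p[1],.13],speed=.12)
# back behind entry, turned for pushing, gripper shut
b=t2w(.1295,-.145)
robot.goto([*b,.15],tooldown(0,RT@np.array([0,-1.])))
robot.move_gripper(0.0); print(robot.read_t(),robot.read_position())
Rt=robot.read_tcp_rot();pp=robot.read_position()
for n in("wrist","top","scene"):
  im,d=robot.grab_frame(n); cv2.imwrite(f"pics/{n}3.png",im[:,:,::-1]); np.savez(f"pics/{n}3.npz",im=im,d=d,R=Rt,p=pp)
a=cv2.imread("pics/scene3.png")[160:300,220:400]; b=cv2.imread("pics/top3.png")[150:290,310:490]
cv2.imwrite("pics/m3.png",cv2.resize(np.hstack([a,b]),None,fx=2.2,fy=2.2,interpolation=cv2.INTER_CUBIC))
```

```text
[ 0.6472805  -0.46656418  1.22889789]
[ 0.18991598 -0.63008757  0.54213229] 0.9557033297713083
16.775 [ 0.58916029 -0.20506589  0.14998342]
```

View pics/m3.png

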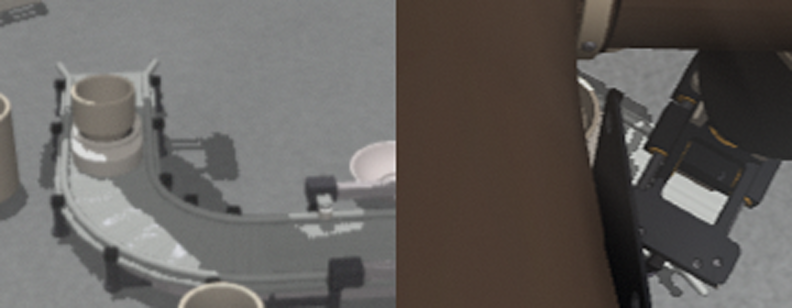

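View pics/wrist3.png

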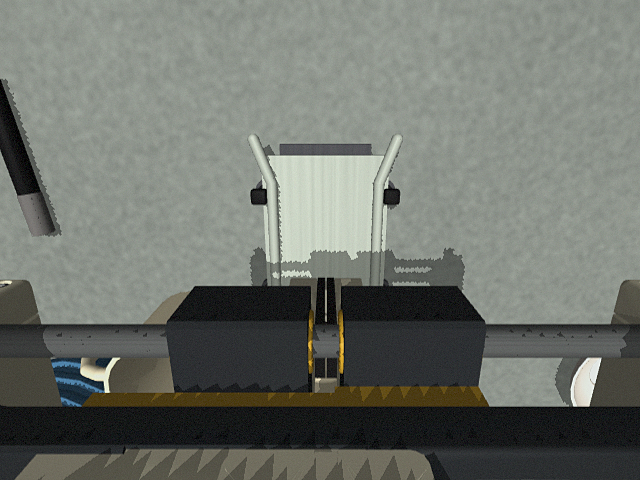

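The scene view shows the cup upright on the carrier at about (266,208). Next I'll check its tilt and centring, then descend behind the carrier.

Run:
```python
from h import *
z=np.load("pics/scene3.npz"); P=cloud("scene",z["d"]); H=P[...,2]; L=w2t(P[...,:2])
m=(z["d"]>0)&(np.hypot(L[...,0]-.13,L[...,1]+.048)<.036)&(H>.07)&(H<.11)
v,u=np.nonzero(m); print(m.sum(),np.percentile(H[m],[90,97,99]))
m2=m&(H>.088); A=np.c_[L[m2],np.ones(m2.sum())]; print("rim plane slope",np.linalg.lstsq(A,H[m2],rcond=None)[0], "c",circ(L[m2]),m2.sum())
# outer wall
m3=m&(H>.072)&(H<.088)&(L[...,1]>-.047); print("wall circ",circ(L[m3]))
```

```text
581 [0.09369257 0.0948076  0.09535289]
rim plane slope [0.002345   0.00198978 0.09191062] c [ 0.13134841 -0.04834383  0.02759784] 212
wall circ [ 0.1315859  -0.04991393  0.02896951]
```

The cup is level, with its rim at 94 mm. Now push stage 1, through the bend.

```bash
cat >> h.py <<'E'
BE=.13*np.pi/2
def cl(s):
    if s<0: return np.array([.13,s]),0.
    if s<BE: a=s/.13; return .13*np.array([np.cos(a),np.sin(a)]),a
    return np.array([-(s-BE),.13]),np.pi/2
ZP=.0395
def pusher(s,off=.0425):
    """rear-circle arc position s -> TCP pos, R, push direction (world)"""
    p,_=cl(s); a=np.mean([cl(s-.005+e)[1] for e in np.linspace(-.008,.008,9)])
    t=np.array([-np.sin(a),np.cos(a)]); w=t2w(*(p-t*off)); tw=RT@t
    return np.array([*w,ZP]),tooldown(0,-tw),tw
def force(f0,t,n=3):
    f=np.mean([robot.read_force() for _ in range(n)],0)-f0
    return -f[:2]@t, f[:2]@np.array([-t[1],t[0]]), f[2]
E
cat > push1.py <<'E'
from h import *
p,R,t=pusher(-.085)
robot.goto([p[0],p[1],.09],R); robot.servo_line(p,R,speed=.08); robot.dwell(.2)
f0=np.mean([robot.read_force() for _ in range(8)],0); np.save("f0.npy",f0); print("f0",f0.round(2),robot.read_t(),robot.read_position())
s=-.085; k=0
while s<.19:
    ds=.004 if s<-.06 else .01
    s=min(s+ds,.19); p,R,t=pusher(s)
    robot.servo_line(p,R,speed=.02 if s<-.06 else .04)
    f=force(f0,t); print(round(s,3),np.round(f,2),round(robot.read_t(),2))
    if abs(f[0])>14 or abs(f[1])>12 or abs(f[2])>10: print("STOP"); break
E
python3 push1.py
```

```text
f0 [-1.    0.06  0.18] 18.2667 [ 0.59879873 -0.19017941  0.04007136]
-0.081 [-0.37 -0.89  0.06] 18.62
-0.077 [ 0.09 -0.7  -0.8 ] 18.97
-0.073 [-0.81 -1.02  0.62] 19.32
-0.069 [-0.79 -1.2  -1.26] 19.67
-0.065 [0.21 0.05 0.52] 20.02
-0.061 [-0.3  -0.96 -0.56] 20.37
-0.057 [-0.31 -0.91 -0.02] 20.62
-0.047 [ 0.01 -0.64  0.07] 21.02
-0.037 [ 0.07 -2.41  0.19] 21.42
-0.027 [-0.92 -0.82 -0.43] 21.82
-0.017 [-0.64 -0.77  0.61] 22.22
-0.007 [-0.02 -1.44 -0.22] 22.62
0.003 [-0.68 -1.29  0.39] 23.02
0.013 [-0.99 -0.05 -0.09] 23.43
0.023 [ 0.57 -1.97  0.37] 23.83
0.033 [ 0.18 -1.25  0.58] 24.24
0.043 [-0.09 -0.78 -0.02] 24.65
0.053 [-0.79 -1.03 -0.03] 25.06
0.063 [-0.6  -0.46 -0.96] 25.47
0.073 [-0.21 -0.41 -0.75] 25.88
0.083 [ 0.73 -1.42 -0.17] 26.28
0.093 [-1.53 -1.69  0.15] 26.69
0.103 [-0.04 -0.78 -0.22] 27.1
0.113 [-0.23 -0.57 -0.61] 27.51
0.123 [ 0.67  0.11 -0.51] 27.92
0.133 [ 0.48 -1.23  0.35] 28.32
0.143 [-0.04 -1.7   0.18] 28.73
0.153 [ 0.26 -0.53 -0.89] 29.14
0.163 [ 0.16 -0.58 -0.4 ] 29.55
0.173 [ 0.5  -0.85 -0.71] 29.96
0.183 [ 0.82 -1.07  0.82] 30.37
0.19 [ 0.88 -0.39  0.5 ] 30.7
```

Run:
```python
from h import *
for n in("scene",):
  im,d=robot.grab_frame(n); np.savez(f"pics/{n}4.npz",im=im,d=d)
cv2.imwrite("pics/m4.png",cv2.resize(im[150:330,200:480,::-1],None,fx=2.8,fy=2.8,interpolation=cv2.INTER_CUBIC))
```

```text
(no output)
```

View pics/m4.png

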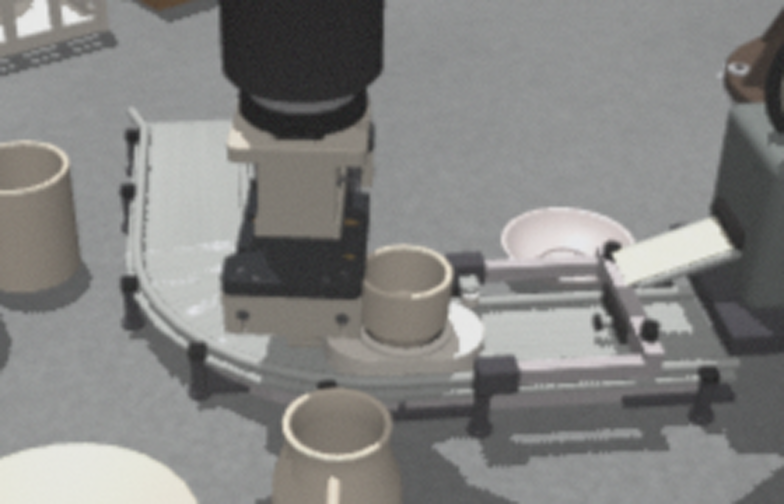

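The carrier is through the bend with the cup upright, and its nose is at the rollers (about (470,290) in the picture). Now push it through in small steps by force.

```bash
cat > push2.py <<'E'
from h import *
import sys
f0=np.load("f0.npy"); s=float(sys.argv[1]); end=float(sys.argv[2]); ds=float(sys.argv[3]); fmax=float(sys.argv[4]); peak=0
while s<end:
    s+=ds; p,R,t=pusher(s); robot.servo_line(p,R,speed=.02)
    f=force(f0,t); q=robot.read_position(); lag=(p[:2]-q[:2])@t
    print(round(s,4),np.round(f,1),"lag mm",round(lag*1e3,2),round(robot.read_t(),2))
    peak=max(peak,f[0])
    if f[0]>fmax or abs(f[1])>12 or abs(f[2])>10: print("STOP limit"); break
    if peak>7 and f[0]<2.: print("STOP drop"); break
E
python3 push2.py .19 .235 .002 17
```

```text
0.192 [ 1.2 -0.5 -0.5] lag mm 0.08 31.0
0.194 [ 1.5 -0.2 -0.8] lag mm -0.06 31.25
0.196 [ 1.9 -0.5 -0.9] lag mm -0.17 31.5
0.198 [ 0.6 -1.1  0.7] lag mm -0.14 31.75
0.2 [ 0.9 -2.2 -0.7] lag mm -0.18 32.0
0.202 [ 1.8 -0.5 -0.7] lag mm -0.11 32.25
0.204 [ 7.  -0.8 -2.2] lag mm 1.05 32.5
0.206 [10.6 -1.3 -1.7] lag mm 2.27 32.75
0.208 [11.1 -0.7 -2.6] lag mm 2.77 33.0
0.21 [12.6 -1.2 -2. ] lag mm 2.81 33.25
0.212 [11.9 -1.9 -2.1] lag mm 2.64 33.5
0.214 [10.6 -1.7 -2.2] lag mm 2.4 33.75
0.216 [ 9.1 -1.2 -2.4] lag mm 2.07 34.0
0.218 [ 7.8 -1.8 -1.8] lag mm 1.62 34.25
0.22 [ 6.8  0.  -1.5] lag mm 1.34 34.5
0.222 [ 6.  -1.7 -2.4] lag mm 0.95 34.75
0.224 [ 6.7 -0.3 -2.3] lag mm 0.66 35.0
0.226 [ 6.4 -1.  -1.4] lag mm 0.36 35.25
0.228 [ 6.2 -0.6 -1.4] lag mm 0.16 35.5
0.23 [ 6.  -0.3 -2. ] lag mm 0.09 35.75
0.232 [ 5.7  0.1 -1.2] lag mm 0.03 36.0
0.234 [ 5.2 -0.3 -0.5] lag mm -0.0 36.25
0.236 [ 5.6  0.5 -0.2] lag mm -0.02 36.5
```

```bash
sed -i 's/peak=0$/peak=8/' push2.py; python3 push2.py .236 .290 .0015 15
```

```text
0.2375 [ 5.7  0.2 -0.6] lag mm 0.06 36.75
0.239 [ 6.  -0.8 -1.1] lag mm 0.05 37.0
0.2405 [ 6.4  0.2 -0.2] lag mm -0.0 37.25
0.242 [ 6.2 -0.3 -0.7] lag mm -0.0 37.5
0.2435 [ 5.4  0.2 -0.6] lag mm 0.0 37.75
0.245 [ 4.8  0.7 -0.3] lag mm 0.01 38.0
0.2465 [ 5.6  0.2 -0.2] lag mm 0.0 38.25
0.248 [ 5.8 -0.8 -0.7] lag mm -0.01 38.5
0.2495 [ 5.5 -0.1 -0.1] lag mm -0.01 38.75
0.251 [ 5.3 -0.7 -0.6] lag mm -0.03 39.0
0.2525 [ 6.1  0.7 -1.3] lag mm 0.02 39.25
0.254 [ 5.9  1.  -0.1] lag mm 0.04 39.5
0.2555 [ 5.1  0.8 -0.5] lag mm -0.0 39.75
0.257 [ 6.2  0.8 -0.8] lag mm -0.16 40.0
0.2585 [ 5.1 -0.2 -0.9] lag mm -0.13 40.25
0.26 [ 4.1 -0.5  0. ] lag mm -0.12 40.5
0.2615 [ 4.4 -0.2 -0.2] lag mm -0.18 40.75
0.263 [ 2.1 -1.7 -0.2] lag mm -0.29 41.0
0.2645 [ 3.3 -1.5 -0.2] lag mm -0.3 41.25
0.266 [ 1.5 -1.3 -0.3] lag mm -0.32 41.5
STOP drop
```

The force has dropped, so the rear round is passing the rollers. I'll continue in finer steps to feel the stop.

```bash
sed -i 's/peak=8$/peak=0/' push2.py; python3 push2.py .266 .2865 .0008 7
```

```text
0.2668 [ 3.1 -0.7 -0.5] lag mm -0.08 41.75
0.2676 [ 2.4 -0.6 -0.3] lag mm -0.05 42.0
0.2684 [ 2.5 -1.1 -0.8] lag mm -0.11 42.25
0.2692 [ 2.2 -1.1 -0. ] lag mm -0.21 42.5
0.27 [ 2.4 -1.2 -0.7] lag mm -0.17 42.75
0.2708 [ 1.9 -1.   0.6] lag mm -0.21 43.0
0.2716 [ 0.4 -1.2  0.8] lag mm -0.19 43.25
0.2724 [ 1.3 -1.3 -0.4] lag mm -0.15 43.5
0.2732 [ 0.4 -0.2  0.5] lag mm -0.16 43.75
0.274 [ 0.9 -0.9  0.1] lag mm -0.14 44.0
0.2748 [ 0.6 -0.3 -0.2] lag mm -0.14 44.25
0.2756 [ 1.6 -0.5 -0.2] lag mm 0.01 44.5
0.2764 [ 5.6  0.1 -1.6] lag mm 0.44 44.75
0.2772 [ 8.1  0.7 -3.5] lag mm 1.03 45.0
STOP limit
```

The stop was felt at s ≈ 0.276, where the force rises steeply, and that matches the roller position plus 16 mm. Next I hold briefly, withdraw straight back and check.

Run:
```python
from h import *
f0=np.load("f0.npy"); p,R,t=pusher(.2772)
for _ in range(3):
    robot.dwell(.1); print(np.round(force(f0,t),1),((p[:2]-robot.read_position()[:2])@t*1e3).round(2))
b,_,_=pusher(.236); robot.servo_line(b,R,speed=.06)
robot.servo_line([b[0],b[1],.30],speed=.25)
robot.goto([.50,-.20,.34],robot.read_tcp_rot()); print(robot.read_t())
for n in("top","scene"):
  im,d=robot.grab_frame(n); cv2.imwrite(f"pics/{n}5.png",im[:,:,::-1]); np.savez(f"pics/{n}5.npz",im=im,d=d)
a=cv2.imread("pics/scene5.png")[170:320,330:530]; b=cv2.imread("pics/top5.png")[200:350,130:330]
cv2.imwrite("pics/m5.png",cv2.resize(np.hstack([a,b]),None,fx=2,fy=2.4,interpolation=cv2.INTER_CUBIC))
P=cloud("top",d:=np.load("pics/top5.npz")["d"]); H=P[...,2]; L=w2t(P[...,:2])
m=(d>0)&(np.abs(L[...,1]-.13)<.045)&(L[...,0]<.03)&(L[...,0]>-.14)&(H>.07)&(H<.11)
print(m.sum(),"cup c",circ(L[m&(H>.088)]))
m=m=(d>0)&(np.abs(L[...,1]-.13)<.02)&(L[...,0]<.03)&(L[...,0]>-.14)&(H>.042)&(H<.056); print("slab rear x",np.percentile(L[m][:,0],[97,99,100]))
```

```text
[ 7.9  0.1 -3.4] 0.99
[ 8.7  1.4 -3.3] 1.01
[ 9.3  0.4 -3.3] 1.02
48.5417
204 cup c [-0.09017839  0.12996158  0.02773806]
slab rear x [-0.09590312 -0.0927335  -0.09018832]
```

View pics/m5.png

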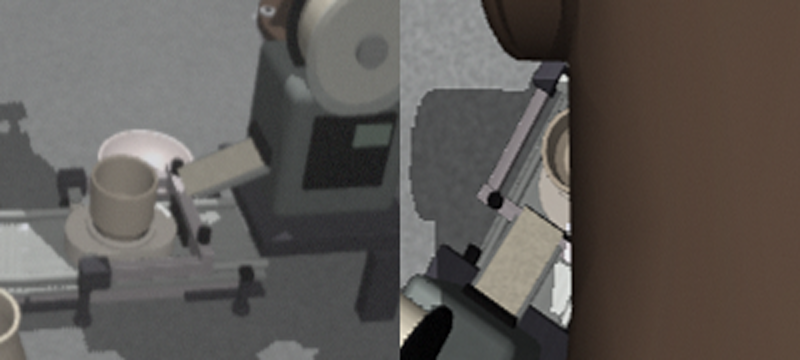

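View pics/top5.png

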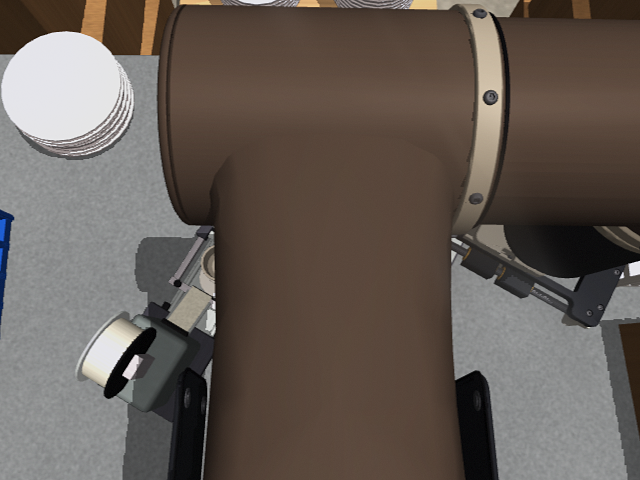

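The cup is upright with its centre 90 mm past bend_end, agreeing with the felt stop at about 90.7 mm. I'll swing the arm clear for one unobstructed look.

Run:
```python
from h import *
q=np.array(robot.read_qpos()); q[0]-=50; robot.movej(q); print(robot.read_t())
im,d=robot.grab_frame("top"); cv2.imwrite("pics/top6.png",im[:,:,::-1]); np.savez("pics/top6.npz",im=im,d=d)
cv2.imwrite("pics/t6z.png",cv2.resize(im[130:380,130:450,::-1],None,fx=2.4,fy=2.4,interpolation=cv2.INTER_CUBIC))
P=cloud("top",d); H=cv2.medianBlur(P[...,2].astype(np.float32),3); L=w2t(P[...,:2])
m=(d>0)&(np.abs(L[...,1]-.13)<.04)&(L[...,0]<.03)&(L[...,0]>-.14)
print("cup",circ(L[m&(H>.088)&(H<.1)]))
k=m&(np.abs(L[...,1]-.13)<.03)&(H>.043)&(H<.056); print("rear",np.percentile(L[k][:,0],[98,99.5]))
```

```text
50.3083
cup [-0.09025823  0.13007558  0.02764222]
rear [-0.04323529 -0.04111318]
```

View pics/t6z.png

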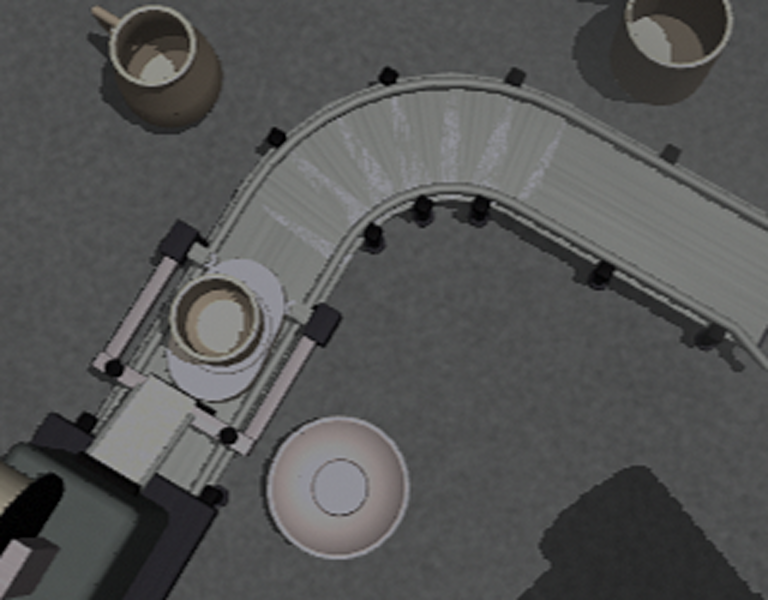

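The top view shows the carrier's nose against the stop pad at about (205,400) in the zoomed picture. The cup is upright at (218,320), and the jug, mug and bowl have not moved. Handing in.

```bash
python3 -c "
from rig import robot
print(robot.read_t(), robot.read_force()); robot.job_done()"
```

```text
50.3583 [-1.02789877 -1.57226347 -0.29465996]
the job is handed in; nothing more can be done
```

The cup is upright in the carrier's ring seat, and the carrier is home against the labelling head's stop. I handed the job in at 50.4 s.

- **Cup:** I set it down by feel with a contact of about 3 N. Before pushing, its rim was level at 94 mm.
- **Push:** I pushed with shut fingers from behind. The force read between steps peaked at 12.6 N at the rollers, then ran at about 6 N and dropped as the rear round passed them. At the stop I pressed to about 9 N and withdrew.
- **Final checks:** With the arm clear, the camera put the cup centre 90 mm past bend_end. The stop was felt at about 91 mm, so the two agree within the 2 mm calibration. In the last picture the carrier had stayed home, the cup stood upright, and the mug, jug and bowl looked unmoved.
- **Not checked or uncertain:**
  - The switch pin can't be read directly, so fully home rests on the felt stop and the pictures.
  - Force readings were noisy by about 1 N, and were not taken during the motions.
  - One measurement of the held cup disagreed by 7 mm. It had included the cup's outer wall, and I replaced it before placing the cup.

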